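# Line up the laundry bottles by height in the ridged tray on the washer

## Robot

A 6-joint arm with a two-finger parallel gripper is mounted at the origin on the work surface. World frame = base frame: x ahead of the robot, y to its left, z up, the work surface at z = 0. Lengths are in mm, angles in degrees, forces in N, time in s.
With the tool pointing down it reaches from about 300 to 850 mm from the base axis. Payload 4.2 kg.
Tool frame: the origin (TCP) lies at the very end of the fingers, on their centre line; the grasp point (between the pads) lies 19 mm behind it; z points along the fingers, y is the direction in which the jaws open and shut (so a half turn about z gives the same grasp; the last joint's range is limited). The gripper opens to 91 mm and grips with 3 to 60 N. Pads are 32 mm wide; open, the fingers measure 118 mm over their backs; the gripper's body (76 mm by 178 mm) begins 60 mm behind the grasp point.
Start: joints at [-75.516, 18.312, 89.639, -0, 72.044, -1.146], TCP at [154.924, -553.752, 213.976] pointing down, gripper open.
Joint ranges: [-177.97, 177.97], [-48.28, 115.42], [12.27, 149.76], [-77.06, 257.06], [2.81, 150.46], [-146.56, 146.56]. Speed limits (degrees/s): [147.25, 147.25, 180, 180, 180, 180].

## Interface

Orientations are given as [roll, pitch, yaw] about the fixed x, y, z axes, in that order (R = Rz(yaw) Ry(pitch) Rx(roll)).
In Python, from workcell import monitor, eyes, job gives the robot as it stands.
- The arm moves only by the tool move_arm, never from a script. Its argument "increments" is a list that holds one entry, the list of rows, each a list of 7 numbers: the opening, from 0 (shut) to 1 (fully open), then the shift along the tool's x, y, z in cm, then the turn, a rotation vector about the tool's x, y, z in rad. In form: [[[jaw, x, y, z, ax, ay, az], ...]]. A call has 1 to 12 rows; each row shifts and turns the pose as measured when the row begins, along the tool's axes as they then stand; what a row does not reach is not made up. A row lasts 1/8 s, in which the tool goes at most 62.5 mm and 10.7 degrees, less where a joint would pass 70% of its speed; a pose out of reach is approached as far as the arm can. A call is refused whole if a number of a shift passes 6.25 or a number of a turn 0.188, either way. A call with a gripper value outside its range is refused whole. The fingers move at their own pace and stop on an object; "force" is the grip in N (left out, the last holds). Time passes only in rows, so rows that do not move let the fingers close. It gives the time, the measured TCP pose, the force and the opening at its end, in the units of the state.
- monitor.state(): the state, without advancing time (a new reading comes with each control period).
- eyes.grab_frame(name): name is "scene" or "top" or "wrist"; returns a dict with "color" (420x560x3 uint8, red, green, blue), "z_map" (420x560 float32, mm along the optical axis (not along the pixel's ray), 0 where there is no reading), "camera_matrix" (3x3 intrinsics, pixels), "rvec" (rotation vector, rad) and "tvec" (3), from world to camera coordinates, as OpenCV has them. Camera axes: x right, y down, z forward; pixel columns grow to the right and rows downward; lengths in mm; the calibration is good to about 2 mm. A picture is of the moment at which its call begins.
- job.job_done(): hands the job in, once; it reports no verdict.
The state is a dict: "time_s": time; "qpos": joint angles; "qvel": joint speeds; "effort": joint torques, N m; "ee_pos": TCP position; "ee_rot": TCP orientation; "force": force on the tool from outside, world axes, zero at the start; "torque": the same for the moment, N m; "gripper_width": finger opening in mm.
Only numpy, scipy, OpenCV 4.12 (cv2) and the standard library are available. Lean on these libraries where they do the work, as an engineer would, in place of code of your own. Each camera call takes 0.05 s, during which the arm holds its last target. There are 200 camera calls.

## Task

Before the next spin cycle shakes them off the washer, stand the four loose laundry containers (tall bottle, spray can, glass jar, small amber bottle) upright in the ridged tray, one in each bay between the ridges, in order of height: the tallest in the bay beside the green tub, stepping down to the shortest in the bay beside the dish of pegs. Set each down rather than letting it fall, tip none of them over, and leave the tub, dish, filter drawer and lint roller where they are.

Things in the scene. Friction and masses are not known exactly. Their poses are not given: they have to be found in the camera images.
- softener: Tall round white plastic softener bottle with a grey screw cap and a pale label band with a blue stripe, loose, standing upright; 180 mm high. Body diameter 60 up to 118 mm, shoulder tapering to 142 mm, cap diameter 34 from 142 to 180 mm, a good place to grip from above. About 0.3 to 0.55 kg. Origin at the centre of its underside, z up.
- starch: Round aluminium spray can of starch with a straight white cap, loose, standing upright; 150 mm high. Body diameter 52 up to 112 mm, cap diameter 42 from 119 to 150 mm, a good place to grip from above. About 0.2 to 0.4 kg. Origin at the centre of its underside, z up.
- soda: Round clear glass jar with a steel screw lid and a paper label, loose, standing upright; 120 mm high. Body diameter 58 up to 80 mm, lid diameter 48 from 88 to 120 mm, a good place to grip from above. About 0.25 to 0.5 kg. Origin at the centre of its underside, z up.
- stain: Small round amber stain-remover bottle with a black cap, loose, standing upright; 90 mm high. Body diameter 46 up to 48 mm, shoulder tapering to 58 mm, cap diameter 26 from 58 to 90 mm, a good place to grip from above. About 0.1 to 0.2 kg. Origin at the centre of its underside, z up.
- tray: Fixed grey ridged plastic tray, empty, 110 mm (its x) by 356 mm (its y); rim 5 mm thick, 16 mm high. Origin: centre of its underside; floor 4 mm above it. Cross ridges 6 mm wide, 6 mm above the floor, at y = -88, 0, +88 mm part it into four bays in a row, centres x = 0, y = -132, -44, +44, +132 mm, each 82 mm long (y) by 100 mm wide (x) inside. Floor ribbing is under 1 mm.
- tub: Closed round green plastic tub, 130 mm high, 110 mm diameter at its lid, loose, 0.9 kg, standing on the washer lid just beyond one end of the tray (either the +y or the -y end of it). Origin at the centre of its underside. It marks the end where the tallest container goes and stays where it is.
- peg_dish: Round white ceramic dish heaped with wooden spring pegs, 108 mm diameter, 40 mm high to the rim, pegs rising to about 65 mm, loose, 0.4 kg, standing just beyond the other end of the tray. Origin at the centre of its underside. Stays where it is.
- filter_drawer: White plastic pull-out lint filter drawer: a low open frame with a grey mesh, 101 mm long (its x, from -50 to +51 mm), 74 mm wide (y), 40 mm high, loose, lying among the containers. Origin at the centre of its underside, its front plate and finger pull towards its -x. Stays where it is.
- lint_roller: Lint roller with a chrome handle, lying on the washer lid beyond the tray, 230 mm long (its y, from -124 to +108 mm) and 48 mm high and thick at its paper roll (the +y half), loose. Origin under the joint of roll and handle. Stays where it is.
Mind the look-alikes: they are no part of the job. What is shaped like the softener but purple is not meant.

How it is judged:
By the outcome, as a careful person would: the job done as asked, in the order asked, and still so for the second after the job is handed in, with the robot touching nothing.
It also fails if it takes over 102 s, if anything falls off the work surface, if the arm or the gripper's body presses on something with over 40 N, if the wrist force passes 120 N, or if a joint passes its speed limit or range.

## Working session

There is one attempt and no reset: what is moved stays moved. The work goes in short steps, Python scripts to look and compute and a tool call to move; the robot and the scene stay as the last step left them, time stands still between calls to the robot, and variables do not carry over. Pictures are saved under pics/ and viewed, about 12 in all and at most 16, crops included, and the job is handed in when it is done.

Besides the shell and the picture viewer there is one more tool, called after "Request:" by a JSON object that holds its "api" and its "payload". move_arm: Moves the arm, as the interface text tells. Its arguments: {"type":"object","properties":{"increments":{"type":"array"},"force":{"type":"number"}},"required":["increments"]}

```bash
ls; mkdir -p pics; cat > h.py <<'E'
import numpy as np, cv2
from workcell import monitor, eyes, job
def grab(n):
    f=eyes.grab_frame(n); np.savez(f'{n}.npz',**f); return f
def load(n): return dict(np.load(f'{n}.npz'))
def save(f,p): cv2.imwrite(p,f['color'][...,::-1])
def world(f):
    K=f['camera_matrix'];R=cv2.Rodrigues(np.array(f['rvec'],float))[0];t=np.array(f['tvec'],float).ravel()
    v,u=np.mgrid[:420,:560];z=f['z_map'].astype(float)
    c=np.stack([(u-K[0,2])/K[0,0]*z,(v-K[1,2])/K[1,1]*z,z],-1)
    w=(c-t)@R; w[z==0]=np.nan; return w
E
python3 - <<'E'
from h import *
for n in('top','scene'):
    f=grab(n);save(f,f'pics/{n}0.png')
print(monitor.state())
E
```

```text
pics
{'time_s': 0.1, 'qpos': array([-7.55146927e+01,  1.83455910e+01,  8.96989388e+01, -1.22479023e-03,
        7.20449461e+01, -1.14501671e+00]), 'qvel': array([-0.08315433, -0.09140363, -0.23501826, -0.05840671, -0.07456792,
       -0.07338289]), 'effort': array([-1.21666421e-04, -4.13334131e+01, -2.32509398e+01,  7.28981034e-02,
        4.22214030e-02, -5.15717193e-05]), 'ee_pos': array([ 154.8105015 , -553.29319222,  213.23153023]), 'ee_rot': array([-1.79910519e+02, -6.23675665e-04,  1.56307020e+01]), 'force': array([-0.20274656, -0.40115422,  0.19177456]), 'torque': array([-0.00340377,  0.02382043, -0.04496232]), 'gripper_width': 90.92137604605544}
```

View pics/top0.png

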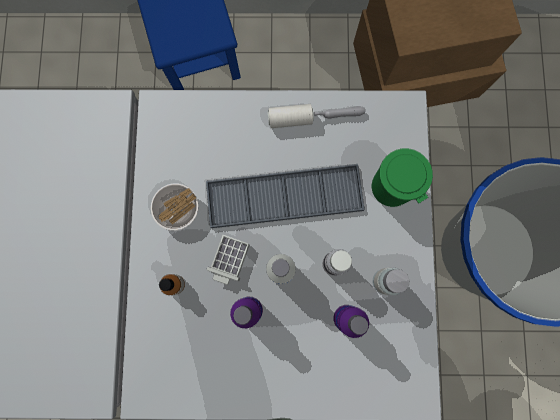

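View pics/scene0.png

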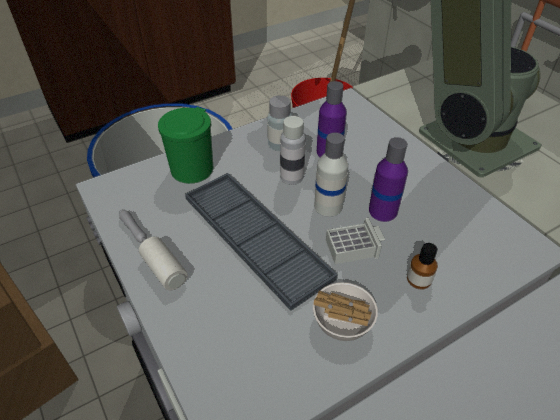

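The top view shows the dish at (175,206), the tray centred at (286,197) and the tub at (404,177). It also shows softener (281,267), starch (338,262), soda (395,281), stain (170,285), the drawer (229,257) and purple decoys at (246,312) and (351,321). Candidates for the softener are white (281,267), purple (246,312) and purple (351,321), so I choose the white one. I'll measure everything from this view.

```bash
python3 - <<'E'
from h import *
f=load('top');w=world(f)
print('corners',w[10,0],w[100,140],w[100,420],w[400,430],w[410,130])
seeds=dict(softener=(281,267),starch=(340,261),soda=(398,280),stain=(167,285),pur1=(243,315),pur2=(358,324),tub=(406,175))
H=dict(softener=180,starch=150,soda=120,stain=90,pur1=180,pur2=180,tub=130)
for n,(u,v) in seeds.items():
    z0=H[n]; m=(np.abs(w[...,2]-z0)<7); 
    k,lab=cv2.connectedComponents(m.astype(np.uint8))
    l=lab[v,u]; mm=(lab==l)&m
    p=w[mm]; print(n,l,len(p),p.mean(0).round(1) , (p.max(0)-p.min(0)).round(0), 'seed',w[v,u].round(1))
# tray
c=f['color'].astype(int)
m=((c.max(2)<125)&(w[...,2]<25)&(w[...,2]>-5)).astype(np.uint8); m[:150]=0;m[240:]=0;m[:,:195]=0;m[:,375:]=0
m=cv2.morphologyEx(m,cv2.MORPH_OPEN,np.ones((3,3)))
cs,_=cv2.findContours(m,0,1); cc=max(cs,key=cv2.contourArea)
h=(w[...,2]>11)&(m>0)
p=w[(m>0)]; print(np.percentile(p[:,2],[1,20,50,90,99]))
print('tray px',cv2.minAreaRect(cc))
q=w[...,:2][cc[:,0,1],cc[:,0,0]].astype(np.float32); print('tray',cv2.minAreaRect(q[~np.isnan(q).any(1)]))
# other objects
for n,(a,b,c0,d) in dict(dish=(150,200,183,232),drawer=(205,252,232,285),roller=(262,370,98,132)).items():
    s=w[c0:d,a:b].reshape(-1,3); s=s[s[:,2]>12]; print(n,s.min(0).round(),s.max(0).round(),s.mean(0).round())
im=cv2.resize(f['color'][225:345,150:420,::-1],None,fx=2.9,fy=2.9,interpolation=cv2.INTER_CUBIC); cv2.imwrite('pics/crop1.png',im)
E
```

```text
corners [1554.94142914 1204.82232722 -731.36043258] [8.50277059e+02 3.42118540e+02 6.64999431e-01] [ 853.24251362 -335.88737926   -1.22767742] [ 163.54897039 -328.96557617   -1.05389092] [137.89024594 326.45387392  -2.26860294]
softener 1 244 [443.7  -1.6 180.7] [32. 30. 10.] seed [443.8  -3.2 180.5]
starch 1 350 [ 458.8 -120.3  150.6] [39. 40. 12.] seed [ 457.  -118.1  154.4]
soda 26 452 [ 420.  -235.5  120.6] [46. 46. 13.] seed [ 421.3 -238.9  117.8]
stain 14 130 [410.2 238.6  90.2] [25. 24. 13.] seed [408.6 234.   90.8]
pur1 2 258 [355.2  69.  180.4] [32. 34. 11.] seed [354.8  66.8 183. ]
pur2 3 269 [ 338.2 -147.8  180.4] [33. 32. 11.] seed [ 339.8 -146.4  182.7]
tub 1 2223 [ 636.3 -258.6  132.1] [115. 109.  14.] seed [ 634.4 -258.5  134.5]
[-1.94447977  2.59156192  4.95143414 13.03835519 18.87851152]
tray px ((277.18438720703125, 199.11227416992188), (56.733367919921875, 174.33453369140625), 81.52144622802734)
tray ((606.7797241210938, 5.98016357421875), (131.3651123046875, 406.0440673828125), 8.78307056427002)
dish [531. 187.  12.] [637. 291.  66.] [585. 241.  37.]
drawer [413.  72.  12.] [520. 161.  45.] [466. 116.  28.]
roller [ 774. -197.   13.] [830.  33.  53.] [801. -57.  36.]
```

View pics/crop1.png

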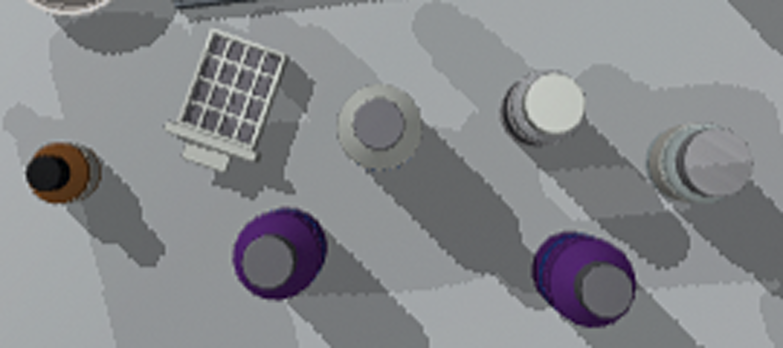

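The crop confirms the identities: stain (60,172), white softener (378,123), starch (553,103) and soda (718,160), with the purple bottles as decoys. The tray fit picked up shadow, so I'll refit it from the rim height alone.

```bash
python3 - <<'E'
from h import *
f=load('top');w=world(f);c=f['color'].astype(int)
g=c.max(2)
# dark rim: threshold darker & outer contour
for T in (60,75,90):
    m=((g<T)).astype(np.uint8); m[:160]=0;m[232:]=0;m[:,:200]=0;m[:,370:]=0
    cs,_=cv2.findContours(cv2.morphologyEx(m,cv2.MORPH_CLOSE,np.ones((3,3))),0,1); cc=max(cs,key=cv2.contourArea)
    r=cv2.minAreaRect(cc); b=cv2.boxPoints(r)
    K=f['camera_matrix'];R=cv2.Rodrigues(np.array(f['rvec'],float))[0];t=np.array(f['tvec'],float).ravel()
    d=np.c_[(b-K[:2,2])/[K[0,0],K[1,1]],np.ones(4)]@R; C=-R.T@t
    P=C+d*((16-C[2])/d[:,2])[:,None]; print(T,r,P.round(1).tolist(),P.mean(0),cv2.minAreaRect(P[:,:2].astype(np.float32)))
h=(w[...,2]>9)&(w[...,2]<24); h[:160]=0;h[232:]=0;h[:,:203]=0;h[:,368:]=0
k,lab,st,ce=cv2.connectedComponentsWithStats(h.astype(np.uint8)); l=1+st[1:,4].argmax(); 
q=w[...,:2][lab==l].astype(np.float32); print('depth',st[l],cv2.minAreaRect(q))
im=cv2.resize(f['color'][150:245,190:385,::-1],None,fx=4,fy=4,interpolation=cv2.INTER_CUBIC); cv2.imwrite('pics/crop2.png',im)
E
```

```text
60 ((283.42584228515625, 196.35133361816406), (45.64572525024414, 150.87503051757812), 83.48019409179688) [[643.8, 173.2, 16.0], [686.0, -174.8, 16.0], [579.2, -184.5, 16.0], [538.0, 158.0, 16.0]] [611.7602868   -7.02692576  16.        ] ((611.6814575195312, -7.2632598876953125), (107.22038269042969, 350.47357177734375), 6.927923202514648)
75 ((284.3055419921875, 196.3352508544922), (46.23984146118164, 155.92770385742188), 83.46785736083984) [[643.8, 177.0, 16.0], [687.5, -182.6, 16.0], [579.3, -192.4, 16.0], [536.7, 161.6, 16.0]] [611.82120502  -9.077121    16.        ] ((611.7395629882812, -9.334243774414062), (108.62010955810547, 362.2550354003906), 6.940914154052734)
90 ((284.26788330078125, 195.96937561035156), (47.292152404785156, 155.9278564453125), 83.48019409179688) [[645.9, 177.3, 16.0], [689.6, -182.4, 16.0], [578.9, -192.4, 16.0], [536.4, 161.5, 16.0]] [612.69857977  -8.98314245  16.        ] ((612.6154174804688, -9.247085571289062), (111.12015533447266, 362.3683776855469), 6.929671764373779)
depth [ 206  164  159   64 1265] ((615.12353515625, -8.77825927734375), (111.11402130126953, 356.8614807128906), 6.8604583740234375)
```

View pics/crop2.png

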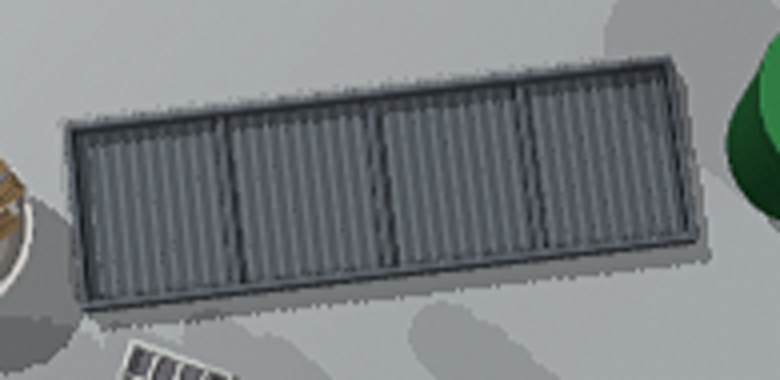

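Request:
{"api": "move_arm", "payload": {"increments": [[[1,0,0,-0.5,0,0,-0.185],[1,0,0,-0.5,0,0,-0.185],[1,0,0,-0.5,0,0,-0.185],[1,0,0,-0.5,0,0,-0.185],[1,0,0,-0.5,0,0,-0.185],[1,0,0,-0.5,0,0,-0.185],[1,0,0,0,0,0,-0.185],[1,5,2.5,0,0,0,0],[1,5,2.5,0,0,0,0],[1,5,2.5,0,0,0,0],[1,5,2.5,0,0,0,0],[1,5,2.5,0,0,0,0]]], "force": 25}}

```text
time_s: 1.6
ee_pos: [276.3, -294.3, 239.7]
ee_rot: [-179.8, -0.7, 90.7]
force: [0.6, -0.4, 0.7]
gripper_width: 91.4
```

Request:
{"api": "move_arm", "payload": {"increments": [[[1,4.9,2.8,0,0,0,0],[1,4.9,2.8,0,0,0,0],[1,4.9,2.8,0,0,0,0],[1,4.9,2.8,0,0,0,0],[1,4.9,2.8,0,0,0,0],[1,4.2,2.4,0,0,0,0],[1,0,0,0,0,0,0],[1,0,0,0,0,0,0]]]}}

```text
time_s: 2.6
ee_pos: [439.8, 7.7, 241.6]
ee_rot: [-179.8, -0.7, 91.0]
force: [-0.6, -0.3, -0.6]
gripper_width: 91.3
```

```bash
python3 - <<'E'
from h import *
f=grab('wrist');w=world(f);save(f,'pics/wrist0.png')
p=w[(np.abs(w[...,2]-180)<7)]; p=p[np.hypot(p[:,0]-444,p[:,1]+2)<40]
print(len(p),p.mean(0) if len(p) else 0, p.min(0),p.max(0)); s=monitor.state(); print(s['ee_pos'],s['ee_rot'])
E
```

```text
1469 [445.24587986   1.92168238 179.63589234] [429.07584719 -15.56747313 173.01740477] [461.73230785  17.67473773 181.96111334]
[439.87336749   7.51449656 241.63417228] [-179.80950263   -0.72053529   90.93703317]
```

View pics/wrist0.png

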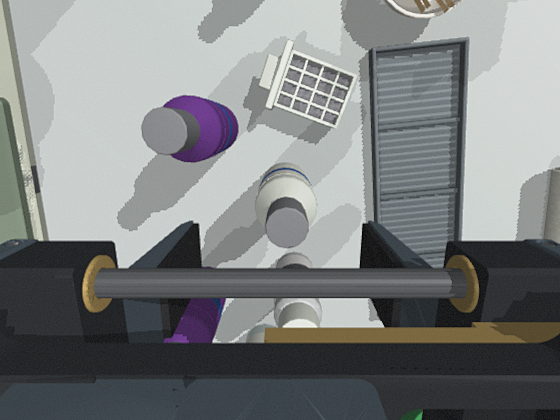

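The wrist view shows the white softener's cap at (287,225) between the fingers, with the purple decoy at (170,130). The cap measures (445, 1), in agreement with the top view.

Request:
{"api": "move_arm", "payload": {"increments": [[[1,-0.7,0.5,1,0,-0.012,0.015],[1,0,0,2,0,0,0],[1,0,0,2.5,0,0,0],[1,0,0,2.5,0,0,0],[1,0,0,1.2,0,0,0],[1,0,0,0,0,0,0]]]}}

```text
time_s: 3.4
ee_pos: [443.5, -7.1, 145.2]
ee_rot: [-179.8, 0.2, 89.3]
force: [0.3, 0.8, 0.3]
gripper_width: 90.9
```

Request:
{"api": "move_arm", "payload": {"increments": [[[1,0.7,0.1,-0.1,0,0,0],[1,0,0,0,0,0,0],[0.5,0,0,0,0,0,0],[0.4,0,0,0,0,0,0],[0.2,0,0,0,0,0,0],[0.2,0,0,0,0,0,0],[0.2,0,0,0,0,0,0],[0.2,0,0,0,0,0,0]]]}}

```text
time_s: 4.4
ee_pos: [446.4, 0.2, 148.7]
ee_rot: [179.9, 0.2, 89.3]
force: [-1.1, -0.1, -0.8]
gripper_width: 34.0
```

Request:
{"api": "move_arm", "payload": {"increments": [[[0.2,0,0,-1,0,0,0],[0.2,0,0,-2,0,0,0],[0.2,0,0,-2,0,0,0],[0.2,0,0,-1,0,0,0],[0.2,-1.5,2,0,0,0,0],[0.2,-2.5,3.3,0,0,0,0],[0.2,-2.5,3.3,0,0,0,0],[0.2,-2.5,3.3,0,0,0,0],[0.2,-2.5,3.3,0,0,0,0],[0.2,-1.5,2,0,0,0,0],[0.2,0,0,0,0,0,0],[0.2,0,0,0,0,0,0]]]}}

```text
time_s: 5.9
ee_pos: [616.5, -134.7, 204.6]
ee_rot: [-179.2, 0.0, 89.3]
force: [-0.3, 0.3, -4.3]
gripper_width: 34.0
```

Request:
{"api": "move_arm", "payload": {"increments": [[[0.2,-0.4,1.3,0,-0.014,0,0],[0.2,0,0,0,0,0,0],[0.2,0,0,1.5,0,0,0],[0.2,0,0,1.5,0,0,0],[0.2,0,0,0.8,0,0,0],[0.2,0,0,0,0,0,0],[0.2,0,0,0,0,0,0]]]}}

```text
time_s: 6.78
ee_pos: [627.8, -137.1, 163.1]
ee_rot: [-179.9, -0.0, 89.4]
force: [-0.3, 0.4, -3.5]
gripper_width: 33.6
```

Request:
{"api": "move_arm", "payload": {"increments": [[[0.2,-0.2,0.2,0.3,0,0,0],[0.2,0,0,0.3,0,0,0],[0.2,0,0,0.2,0,0,0],[0.2,0,0,0,0,0,0]]]}}

```text
time_s: 7.28
ee_pos: [630.6, -139.5, 155.5]
ee_rot: [-180.0, -0.0, 89.4]
force: [-0.5, 1.0, -3.4]
gripper_width: 33.4
```

Request:
{"api": "move_arm", "payload": {"increments": [[[0.2,0,0,0.1,0,0,0],[0.2,0,0,0.1,0,0,0],[0.2,0,0,0.1,0,0,0],[0.2,0,0,0,0,0,0]]]}}

```text
time_s: 7.78
ee_pos: [630.8, -139.5, 152.8]
ee_rot: [180.0, -0.0, 89.4]
force: [0.3, -0.3, -3.1]
gripper_width: 33.4
```

Request:
{"api": "move_arm", "payload": {"increments": [[[0.2,0,0,0.1,0,0,0],[0.2,0,0,0.1,0,0,0],[0.2,0,0,0,0,0,0]]]}}

```text
time_s: 8.15
ee_pos: [630.7, -139.5, 152.8]
ee_rot: [179.9, 0.0, 89.4]
force: [-1.2, -0.3, -2.6]
gripper_width: 33.7
```

Request:
{"api": "move_arm", "payload": {"increments": [[[0.2,0,0,0.3,0,0,0],[0.2,0,0,0.2,0,0,0]]]}}

```text
time_s: 8.4
ee_pos: [630.9, -139.5, 152.7]
ee_rot: [179.8, 0.1, 89.4]
force: [-3.5, 1.1, 6.9]
gripper_width: 33.5
```

Request:
{"api": "move_arm", "payload": {"increments": [[[0.45,0,0,0,0,0,0],[0.6,0,0,0,0,0,0],[0.8,0,0,0,0,0,0],[0.8,0,0,-2,0,0,0],[1,0,0,-3,0,0,0],[1,0,0,-2,0,0,0],[1,0,0,0,0,0,0],[1,0.5,-4,0,0,0,0],[1,0.5,-4,0,0,0,0],[1,0.5,-4,0,0,0,0],[1,0.4,-4,0,0,0,0],[1,0,0,0,0,0,0]]]}}

```text
time_s: 9.9
ee_pos: [465.5, -117.9, 214.6]
ee_rot: [-179.9, -0.0, 89.4]
force: [-0.2, 0.0, 0.4]
gripper_width: 91.2
```

```bash
python3 - <<'E'
from h import *
f=grab('top');w=world(f)
for n,z,x,y in(('softener',180,631,-139),('starch',150,459,-120)):
    p=w[(np.abs(w[...,2]-z-(4 if n=='softener' else 0))<6)]; p=p[np.hypot(p[:,0]-x,p[:,1]-y)<35]
    print(n,len(p),p.mean(0).round(1) if len(p) else 0)
print(monitor.state()['ee_pos'])
E
```

```text
softener 236 [ 628.2 -140.4  184.5]
starch 0 0
[ 467.20605663 -118.27632983  214.70468497]
```

Request:
{"api": "move_arm", "payload": {"increments": [[[1,-0.1,-0.5,1.5,0,0,0],[1,0,0,2.5,0,0,0],[1,0,0,2.5,0,0,0],[1,0,0,1.8,0,0,0],[1,0,0,0.5,0,0,0],[1,0,0,0,0,0,0],[1,0,0,0,0,0,0]]]}}

```text
time_s: 10.82
ee_pos: [469.7, -120.6, 122.1]
ee_rot: [179.8, 0.0, 89.5]
force: [-0.2, -1.6, 0.1]
gripper_width: 91.2
```

Request:
{"api": "move_arm", "payload": {"increments": [[[1,0.1,-0.8,0,0,0,0],[1,0,0,0,0,0,0],[0.6,0,0,0,0,0,0],[0.5,0,0,0,0,0,0],[0.3,0,0,0,0,0,0],[0.3,0,0,0,0,0,0],[0.3,0,0,0,0,0,0],[0.3,0,0,0,0,0,0]]]}}

```text
time_s: 11.82
ee_pos: [461.8, -119.7, 123.7]
ee_rot: [179.7, 0.1, 89.5]
force: [-0.4, -0.4, 1.5]
gripper_width: 41.5
```

Request:
{"api": "move_arm", "payload": {"increments": [[[0.3,0,0,-1,0,0,0],[0.3,0,0,-2,0,0,0],[0.3,0,0,-2,0,0,0],[0.3,0,0,-1,0,0,0],[0.3,1,2.2,0,0,0,0],[0.3,1.4,3.3,0,0,0,0],[0.3,1.4,3.3,0,0,0,0],[0.3,1.4,3.3,0,0,0,0],[0.3,1.3,3,0,0,0,0],[0.3,0.6,1.6,0,0,0,0],[0.3,0,0,0,0,0,0],[0.3,0,0,0,0,0,0]]]}}

```text
time_s: 13.32
ee_pos: [629.6, -47.7, 182.0]
ee_rot: [-179.6, -0.0, 89.4]
force: [0.8, -0.3, -3.4]
gripper_width: 41.4
```

Request:
{"api": "move_arm", "payload": {"increments": [[[0.3,-0.3,-0.7,0.5,-0.007,0,0],[0.3,0,0,1.5,0,0,0],[0.3,0,0,1.5,0,0,0],[0.3,0,0,0.8,0,0,0],[0.3,0,0,0,0,0,0],[0.3,0,0,0,0,0,0]]]}}

```text
time_s: 14.08
ee_pos: [619.2, -51.9, 135.4]
ee_rot: [-179.9, -0.0, 89.3]
force: [0.2, 0.3, -3.0]
gripper_width: 41.3
```

Request:
{"api": "move_arm", "payload": {"increments": [[[0.3,0.1,0.2,0.3,0,0,0],[0.3,0,0,0.2,0,0,0],[0.3,0,0,0.2,0,0,0],[0.3,0,0,0.2,0,0,0],[0.3,0,0,0.1,0,0,0]]]}}

```text
time_s: 14.7
ee_pos: [622.5, -50.8, 127.7]
ee_rot: [179.9, 0.0, 89.3]
force: [-1.9, -0.4, 5.3]
gripper_width: 41.4
```

Request:
{"api": "move_arm", "payload": {"increments": [[[0.5,0,0,0,0,0,0],[0.7,0,0,0,0,0,0],[0.85,0,0,0,0,0,0],[0.85,0,0,-2,0,0,0],[1,0,0,-3.5,0,0,0],[1,0,0,-3,0,0,0],[1,0,-1,-0.3,0,0,0],[1,-3,-4,0,0,0,0],[1,-4,-4,0,0,0,0],[1,-4,-4,0,0,0,0],[1,-4,-4,0,0,0,0],[1,-2,-2,0,0,0,0]]]}}

```text
time_s: 16.2
ee_pos: [421.5, -220.0, 209.7]
ee_rot: [-179.7, -0.1, 89.6]
force: [0.6, 0.3, -0.1]
gripper_width: 91.0
```

Request:
{"api": "move_arm", "payload": {"increments": [[[1,0,0,0,0,0,0],[1,0,0,0,0,0,0]]]}}

```text
time_s: 16.45
ee_pos: [419.0, -219.7, 207.9]
ee_rot: [-179.6, -0.2, 89.4]
force: [0.6, 0.3, -0.1]
gripper_width: 91.3
```

Request:
{"api": "move_arm", "payload": {"increments": [[[1,-1.4,0.3,1,0,0,0],[1,0,0,2.5,0,0,0],[1,0,0,2.5,0,0,0],[1,0,0,1,0,0,0],[1,0,0,0,0,0,0],[1,0,0,0,0,0,0]]]}}

```text
time_s: 17.2
ee_pos: [426.1, -233.9, 133.3]
ee_rot: [-179.6, -0.2, 89.8]
force: [0.1, 0.0, 1.3]
gripper_width: 91.4
```

Request:
{"api": "move_arm", "payload": {"increments": [[[1,0,-0.3,1.5,-0.007,0,0],[1,0,0,1.5,0,0,0],[1,0,0,0.9,0,0,0],[1,0,0,0,0,0,0],[0.7,0,0,0,0,0,0],[0.6,0,0,0,0,0,0],[0.4,0,0,0,0,0,0],[0.4,0,0,0,0,0,0],[0.4,0,0,0,0,0,0],[0.4,0,0,0,0,0,0]]]}}

```text
time_s: 18.45
ee_pos: [426.4, -235.7, 98.4]
ee_rot: [179.5, 0.1, 89.9]
force: [-0.8, -0.6, 0.1]
gripper_width: 47.9
```

Request:
{"api": "move_arm", "payload": {"increments": [[[0.4,0,0,0,0,0,0],[0.4,0,0,-1,0,0,0],[0.4,0,0,-2,0,0,0],[0.4,0,0,-2,0,0,0],[0.4,0,0,-1,0,0,0],[0.4,2,0.5,0,0,0,0],[0.4,3.5,0.9,0,0,0,0],[0.4,4,1,0,0,0,0],[0.4,4,1,0,0,0,0],[0.4,4,1,0,0,0,0],[0.4,2.5,0.6,0,0,0,0],[0.4,0.5,0.2,0,0,0,0]]], "force": 35}}

```text
time_s: 19.95
ee_pos: [478.5, -24.5, 159.5]
ee_rot: [179.7, -0.0, 89.7]
force: [-0.1, -1.2, -3.6]
gripper_width: 47.7
```

Request:
{"api": "move_arm", "payload": {"increments": [[[0.4,0.8,1.5,0,0,0,0],[0.4,1.5,3,0,0,0,0],[0.4,1.5,3,0,0,0,0],[0.4,1.2,3,0,0,0,0],[0.4,0.6,2,0,0,0,0],[0.4,0,0,0,0,0,0],[0.4,0,0,0,0,0,0]]]}}

```text
time_s: 20.82
ee_pos: [611.5, 28.2, 158.0]
ee_rot: [179.7, 0.1, 89.4]
force: [0.3, 0.3, -3.2]
gripper_width: 47.8
```

Request:
{"api": "move_arm", "payload": {"increments": [[[0.4,0.8,0,0.5,0.005,0,0],[0.4,0,0,1.5,0,0,0],[0.4,0,0,1.5,0,0,0],[0.4,0,0,0.8,0,0,0],[0.4,0,0,0,0,0,0],[0.4,0,0,0,0,0,0]]]}}

```text
time_s: 21.58
ee_pos: [609.1, 35.7, 111.2]
ee_rot: [-179.8, 0.1, 89.3]
force: [-0.2, 0.3, -3.4]
gripper_width: 47.5
```

Request:
{"api": "move_arm", "payload": {"increments": [[[0.4,0.1,0.2,0.3,0,0,0],[0.4,0,0,0.2,0,0,0],[0.4,0,0,0.2,0,0,0],[0.4,0,0,0.2,0,0,0],[0.4,0,0,0.1,0,0,0]]]}}

```text
time_s: 22.2
ee_pos: [612.3, 36.7, 102.6]
ee_rot: [-180.0, 0.1, 89.3]
force: [-1.5, -0.4, 5.6]
gripper_width: 47.6
```

Request:
{"api": "move_arm", "payload": {"increments": [[[0.6,0,0,0,0,0,0],[0.75,0,0,0,0,0,0],[0.9,0,0,0,0,0,0],[0.9,0,0,-2,0,0,0],[1,0,0,-3,0,0,0],[1,0,0,-2,0,0,0],[1,2,-1.5,0,0,0,0],[1,4,-4,0,0,0,0],[1,4,-4,0,0,0,0],[1,4,-4,0,0,0,0],[1,4,-4,0,0,0,0],[1,1,-1,0,0,0,0]]]}}

```text
time_s: 23.7
ee_pos: [420.2, 236.8, 170.6]
ee_rot: [-179.9, 0.0, 89.2]
force: [0.0, -0.2, -0.0]
gripper_width: 91.2
```

Request:
{"api": "move_arm", "payload": {"increments": [[[1,0,0,0,0,0,0],[1,0,0,0,0,0,0]]]}}

```text
time_s: 23.95
ee_pos: [419.5, 236.9, 170.0]
ee_rot: [-179.8, 0.1, 89.3]
force: [-0.5, -0.0, -0.2]
gripper_width: 91.2
```

Request:
{"api": "move_arm", "payload": {"increments": [[[1,0.3,-0.6,1,0,0,0],[1,0,0,2.5,0,0,0],[1,0,0,2.5,0,0,0],[1,0,0,2.5,0,0,0],[1,0,0,1.2,0,0,0],[1,0,0,0,0,0,0],[1,0,0,0,0,0,0]]]}}

```text
time_s: 24.82
ee_pos: [416.0, 236.4, 67.8]
ee_rot: [-179.8, 0.1, 88.7]
force: [0.4, -0.4, 0.1]
gripper_width: 91.4
```

Request:
{"api": "move_arm", "payload": {"increments": [[[1,0.3,-0.3,0.5,0,0,0],[1,0,0,0,0,0,0],[0.5,0,0,0,0,0,0],[0.4,0,0,0,0,0,0],[0.3,0,0,0,0,0,0],[0.15,0,0,0,0,0,0],[0.15,0,0,0,0,0,0],[0.15,0,0,0,0,0,0],[0.15,0,0,0,0,0,0]]], "force": 20}}

```text
time_s: 25.95
ee_pos: [414.0, 240.4, 64.4]
ee_rot: [180.0, 0.0, 88.7]
force: [-0.5, 0.6, -0.8]
gripper_width: 25.8
```

Request:
{"api": "move_arm", "payload": {"increments": [[[0.15,0,0,-1,0,0,0],[0.15,0,0,-2.5,0,0,0],[0.15,0,0,-3,0,0,0],[0.15,0,0,-2,0,0,0],[0.15,-1.2,2,0,0,0,0],[0.15,-2.5,4,0,0,0,0],[0.15,-2.5,4,0,0,0,0],[0.15,-2.5,4,0,0,0,0],[0.15,-2,3,0,0,0,0],[0.15,-0.5,0.8,0,0,0,0],[0.15,0,0,0,0,0,0],[0.15,0,0,0,0,0,0]]]}}

```text
time_s: 27.45
ee_pos: [592.5, 122.3, 157.2]
ee_rot: [179.9, -0.1, 88.9]
force: [-1.3, -0.0, -1.3]
gripper_width: 25.7
```

Request:
{"api": "move_arm", "payload": {"increments": [[[0.15,0.2,0.8,0.5,0,0,0],[0.15,0,0,1.5,0,0,0],[0.15,0,0,2,0,0,0],[0.15,0,0,2,0,0,0],[0.15,0,0,1.5,0,0,0],[0.15,0,0,0.5,0,0,0],[0.15,0,0,0,0,0,0],[0.15,0,0,0,0,0,0]]]}}

```text
time_s: 28.45
ee_pos: [598.0, 127.3, 72.0]
ee_rot: [-179.9, -0.1, 89.1]
force: [0.1, 0.4, -1.2]
gripper_width: 25.8
```

Request:
{"api": "move_arm", "payload": {"increments": [[[0.15,-0.3,0.3,0,0,0,0],[0.15,0,0,0.1,0,0,0],[0.15,0,0,0.2,0,0,0],[0.15,0,0,0.2,0,0,0]]]}}

```text
time_s: 28.95
ee_pos: [602.4, 124.1, 68.5]
ee_rot: [179.9, -0.1, 89.1]
force: [0.2, -0.8, -2.1]
gripper_width: 25.3
```

Request:
{"api": "move_arm", "payload": {"increments": [[[0.15,0,0,0.2,0,0,0],[0.15,0,0,0.2,0,0,0]]]}}

```text
time_s: 29.2
ee_pos: [602.3, 124.4, 68.1]
ee_rot: [179.8, -0.2, 89.1]
force: [-4.0, -0.4, 11.8]
gripper_width: 25.6
```

Request:
{"api": "move_arm", "payload": {"increments": [[[0.4,0,0,0,0,0,0],[0.55,0,0,0,0,0,0],[0.7,0,0,0,0,0,0],[0.7,0,0,-2,0,0,0],[0.7,0,0,-4,0,0,0],[0.7,0,0,-5,0,0,0],[0.7,0,0,-5,0,0,0],[0.7,0,-3,-2,0,0,0],[0.7,0,-5,0,0,0,0],[0.7,0,-5,0,0,0,0],[0.7,0,-3,0,0,0,0],[0.7,0,0,0,0,0,0]]]}}

```text
time_s: 30.7
ee_pos: [438.3, 126.5, 251.3]
ee_rot: [179.8, -0.2, 89.1]
force: [1.0, -0.6, 0.4]
gripper_width: 63.9
```

```bash
python3 - <<'E'
from h import *
f0=load('top') ; f=grab('top');w=world(f);save(f,'pics/top9.png'); g=grab('scene');save(g,'pics/scene9.png')
for n,z,x,y in(('softener',184,631,-139),('starch',154,622,-51),('soda',124,612,37),('stain',94,602,124),('tub',132,636,-259),('pur1',180,355,69),('pur2',180,338,-148)):
    p=w[(np.abs(w[...,2]-z)<6)]; p=p[np.hypot(p[:,0]-x,p[:,1]-y)<(60 if n=='tub' else 35)]
    print(n,len(p),p.mean(0).round(1) if len(p) else 0)
for n,(a,b,c0,d) in dict(dish=(150,200,183,232),drawer=(205,252,232,285),roller=(262,370,98,132)).items():
    s=w[c0:d,a:b].reshape(-1,3); s=s[(s[:,2]>12)&(s[:,2]<70)]; print(n,s.min(0).round(),s.max(0).round(),s.mean(0).round())
E
```

```text
softener 236 [ 628.1 -140.2  184.5]
starch 329 [618.5 -51.6 154.4]
soda 409 [604.6  35.6 124.6]
stain 116 [599.6 122.9  94.6]
tub 2186 [ 637.4 -258.5  132.3]
pur1 257 [355.2  69.  180.8]
pur2 270 [ 338.4 -147.8  180.8]
dish [553. 187.  12.] [637. 291.  64.] [599. 245.  38.]
drawer [413.  72.  12.] [520. 136.  45.] [467. 109.  28.]
roller [ 774. -197.   12.] [830.  33.  54.] [801. -57.  36.]
```

View pics/top9.png

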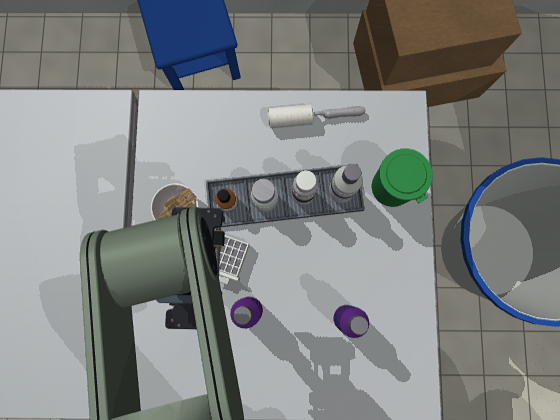

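View pics/scene9.png

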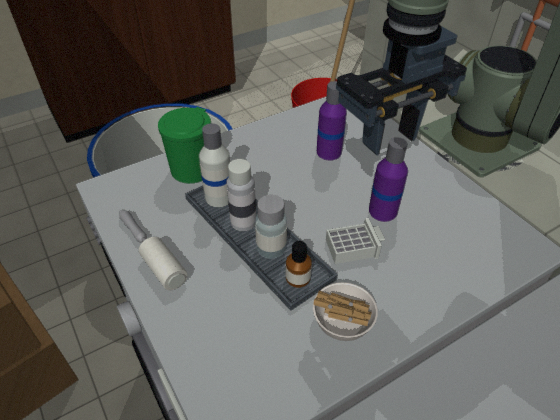

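The scene view shows the four containers upright in their bays: softener (214,165) beside the tub, then starch (241,195), soda (271,225) and stain (299,268) beside the dish. The tub, dish, drawer and roller sit at the same pixels as before.

```bash
python3 -c "
from workcell import job; print(job.job_done())"
```

```text
the job is handed in; nothing more can be done
None
```

I stood the four containers upright in the tray in height order and handed the job in at about 31 s. From the green tub to the peg dish they are softener, starch, soda and stain. I lowered each until the wrist force showed contact before releasing it.

- **Containers:** In the last pictures all four stand upright. Their tops measure within 1 mm of the height expected on the tray floor. By the top view, each is within about 7 mm of its bay centre; the jar is furthest off, about 4 mm towards the robot.
- **Camera bias:** The top view read up to about 8 mm lower in x (the jar) than where I released each container.
- **Things to leave alone:** The tub, lint roller and both purple bottles measure where they were at the start, to within about 1 mm.
- **Disagreement:** The dish and drawer extents came out different in the top view because the arm partly covered them. In the scene view both look unchanged, but I did not measure them there.

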